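Vent the vacuum desiccator and take out a weighing bottle

TASK

Bring me the dried sample for weighing: turn the vent tap of the vacuum desiccator fully open to let the air in, then lift the lid straight off by its knob and set it down, flange down, in the middle of the bench mat. Take out only the tall narrow weighing bottle and stand it upright in the middle of the balance pan, then put the lid squarely back on the desiccator to keep the other samples dry, leaving the tap open for the pump. Never pull the lid while the tap is shut, set the lid and the bottle down without dropping them, keep the bottle upright, and do not disturb the other samples or the things standing about.

Things in the scene. Friction and masses are not known exactly. Their poses are not given: they have to be found in the camera images.
- desiccator: Heavy clear-glass vacuum desiccator, does not move. Origin: centre of its underside on the bench, z up; its own -x axis points from the centre to the tap. Round, 180 mm across at the flat rim flange (12 mm thick, top 125 mm above the bench). On the -x side a level glass tube (12 mm thick, 82 mm above the bench) sticks out to 184 mm from the centre; the tap sits on it, 150 mm from the centre.
- rim (a point): Centre of the desiccator's mouth at the top face of the rim flange, 125 mm above the bench: the lid's underside centre lies here when the lid is on.
- plate (a point): Centre of the top of the white perforated porcelain plate inside the desiccator on which the samples stand, 85 mm above the bench and 40 mm below the rim. The mouth and the space above the plate are 140 mm across inside (radius 70 mm).
- tap (a joint): Angle of the vent tap about the vertical, rad, anticlockwise seen from above positive. 0 = shut, handle bar across the glass tube; 1.57 = fully open (end stop), bar in line with the tube. Starts at 0 to 0.25. Light friction (0.05 N m); stays where it is left. Below about 1.0 the vacuum holds the lid firmly down; beyond it the lid is free to be lifted straight up.
- tap_grip (a point): Middle of the tap's black handle bar, on its turning axis, 125 mm above the bench. The point turns with the tap: the bar runs along its own y axis, 50 mm long, 11 mm thick, 20 mm tall (115 to 135 mm above the bench). Below it a stem of 13 mm diameter, then the 23 mm glass barrel, top 100 mm above the bench. The edge of lid and rim flange is 60 mm from the tap's axis.
- lid: Loose clear-glass lid, about 0.6 kg. Origin: centre of the flange's underside; z up. Flat flange 180 mm across and 12 mm thick, dome up to 58 mm, then the knob; 96 mm tall in all. It starts on the desiccator, its centre within 1 mm; any turn about its own axis is the same.
- lid_knob (a point): Middle of the lid's knob, on the lid's axis, 81 mm above the flange's underside. The knob is a round glass head of 38 mm diameter, 73 to 90 mm above the underside (its rounded top at 96 mm), on a neck of 24 mm diameter.
- mat: Thin black rubber bench mat, 280 by 240 mm (x by y) and 3 mm thick, fixed; origin: centre of its underside. The forceps lie on it near its -x edge, 125 mm from the centre; the rest is clear.
- balance: White top-loading balance, fixed. Origin: on the bench right under the pan's centre; its front with keys and display points along its -x. Housing 200 by 170 mm, from 135 mm in front of the origin to 65 mm behind, 85 mm to each side, at most 55 mm tall; the pan stands above it.
- pan (a point): Centre of the top face of the balance's round steel pan, 114 mm in diameter, 60 mm above the bench. The pan is rigid.
- bottle_tall: The tall narrow weighing bottle: clear glass, 30 mm diameter, fixed glass stopper of 32 mm diameter 55 to 60 mm above its base, small knob (12 mm) up to 75 mm. About 60 g. Origin: centre of its base, z up. Stands on the desiccator's plate about 38 mm from the middle, in any of three places 120 degrees apart shared with the low bottle and the crucible; centres 55 to 72 mm apart.
- bottle_low: Low wide weighing bottle, clear glass, 46 mm diameter, 33 mm tall with a knob of 12 mm diameter up to 48 mm; stays in the desiccator. Origin: centre of its base.
- crucible: White porcelain crucible with lid, 40 mm diameter at the top (22 mm at the foot), 36 mm tall with a small knob up to 43 mm; stays in the desiccator. Origin: centre of its base.
- beaker: Loose open glass beaker, 60 mm diameter, 80 mm tall. Origin: centre of its base. Leave alone.
- reagent: Loose amber reagent bottle, 60 mm diameter, 130 mm tall. Origin: centre of its base. Leave alone.
- washbottle: Loose white wash bottle, 64 mm diameter, 163 mm tall with its spout, which reaches 58 mm to its own -x. Origin: centre of its base. Leave alone.
- flask: Loose stoppered conical glass flask, 80 mm diameter at the base, 118 mm tall. Origin: centre of its base. Leave alone.
- bung: Loose black rubber bung, 34 mm diameter, 30 mm tall, standing. Origin: centre of its base. Leave alone.
- dish: Loose white porcelain dish, 64 mm diameter, 28 mm tall. Origin: centre of its base. Leave alone.
- forceps: Loose steel forceps, 145 mm long along their own x, 14 mm wide, 7 mm tall, lying on the mat along its -x edge. Origin: middle of the underside. Leave alone.
Things that resemble listed ones, but are neither listed nor needed, are in the scene too. What is shaped like the lid but green is not meant.

How it is judged:
By the outcome, as a careful person would: the job done as asked, in the order asked, and still so for the second after the job is handed in, with the robot touching nothing.
It also fails if it takes over 72 s, if anything falls off the work surface, if the arm or the gripper's body presses on something with over 40 N, if the wrist force passes 120 N, or if a joint passes its speed limit or range.

ROBOT

A 6-joint arm with a two-finger parallel gripper is mounted at the origin on the work surface. World frame = base frame: x ahead of the robot, y to its left, z up, the work surface at z = 0. Lengths are in mm, angles in rad, forces in N, time in s.
With the tool pointing down it reaches from about 275 to 1000 mm from the base axis. Payload 8.4 kg.
Tool frame: the origin (TCP) lies midway between the tips of the shut fingers; the grasp point (between the pads) lies 19 mm behind it; y points along the fingers, z is the direction in which the jaws open and shut, and the axes are right-handed (so a half turn about y gives the same grasp; the last joint's range is limited). The gripper opens to 85 mm and grips with 20 to 120 N. Pads are 22 mm wide; open, the fingers measure 114 mm over their backs; the gripper's body (76 mm by 85 mm) begins 54 mm behind the grasp point. The pads swing forward as they close: fully open they stand 13 mm farther back than shut.
Start: joints at [1.117, 0.353, 1.633, -0, 1.155, -0.002], TCP at [272.865, 562.292, 202.181] pointing down, gripper open.
Joint ranges: [-2.63, 2.63], [-0.92, 2.1], [0.06, 2.66], [-1.3, 4.44], [0, 2.69], [-3.02, 3.02]. Speed limits (rad/s): [2.22, 2.22, 2.79, 3.14, 3.14, 3.14].

INTERFACE

Orientations are given as [roll, pitch, yaw] about the fixed x, y, z axes, in that order (R = Rz(yaw) Ry(pitch) Rx(roll)).
In Python, from rig import r gives the robot as it stands. The module is installed in compiled form; this text tells all that it offers.
- The arm moves only by the tool apply_moves, never from a script. Its argument "plan" is text: rows parted by semicolons, each of 7 numbers parted by spaces: the shift along the tool's x, y, z in cm, then the turn, a rotation vector about the tool's x, y, z in degrees, then the closure, from 0 (fully open) to 1 (shut). A call has 1 to 20 rows; each row shifts and turns the pose as measured when the row begins, along the tool's axes as they then stand; what a row does not reach is not made up. A row lasts 1/10 s, in which the tool goes at most 50 mm and 8.59 degrees, less where a joint would pass 70% of its speed; a pose out of reach is approached as far as the arm can. A call is refused whole if a number of a shift passes 5 or a number of a turn 8.59, either way. A call with a gripper value outside its range is refused whole. The fingers move at their own pace and stop on an object; "squeeze" is the grip in N (left out, the last holds). Time passes only in rows, so rows that do not move let the fingers close. It gives the time, the measured TCP pose, the force and the opening at its end, in the units of the state.
- r.sense(): the state, without advancing time (a new reading comes with each control period).
- r.grab_frame(name): name is "scene" or "top"; returns the picture (384x512x3 uint8, blue, green, red); there is no depth.
- r.get_calibration(name): a dict with "vertical_fov" (degrees; the focal length in pixels is half the picture's height over the tangent of half this angle, whatever the lens; pixels are square), "cx", "cy" (the principal point, pixels), "R" (3x3) and "t" (3): a world point X has camera coordinates R X + t. Camera axes: x right, y down, z forward; pixel columns grow to the right and rows downward; lengths in mm; the calibration is good to about 2 mm. A picture is of the moment at which its call begins. get_calibration takes no time and is no camera call.
- r.sign_off(): hands the job in, once; it reports no verdict.
The state is a dict: "clock": time; "qpos": joint angles; "qvel": joint speeds; "joint_efforts": joint torques, N m; "eef_pos": TCP position; "tcp_rot": TCP orientation; "contact_force": force on the tool from outside, world axes, zero at the start; "wrist_torque": the same for the moment, N m; "opening": opening from 0.0 (shut) to 1.0 (fully open).
Only numpy, scipy, OpenCV 4.12 (cv2) and the standard library are available. Lean on these libraries where they do the work, as an engineer would, in place of code of your own. Each camera call takes 0.05 s, during which the arm holds its last target. There are 200 camera calls.

## Working session

There is one attempt and no reset: what is moved stays moved. The work goes in short steps, Python scripts to look and compute and a tool call to move; the robot and the scene stay as the last step left them, time stands still between calls to the robot, and variables do not carry over. Pictures are saved under pics/ and viewed, about 8 in all and at most 12, crops included, and the job is handed in when it is done.

Besides the shell and the picture viewer there is one more tool, called as name(argument=value, ...) on one line, values as JSON. apply_moves: Moves the arm, as the interface text tells. Its arguments: {"type":"object","properties":{"plan":{"type":"string"},"squeeze":{"type":"number"}},"required":["plan"]}

```bash
mkdir -p pics
python3 - <<'E'
from rig import r
import cv2, numpy as np
for n in("scene","top"):
    im=r.grab_frame(n); cv2.imwrite(f"pics/{n}0.png",im)
    c=r.get_calibration(n); print(n,c["vertical_fov"],c["cx"],c["cy"],np.round(c["R"],4).tolist(),np.round(c["t"],1).tolist())
print(r.sense())
E
```

```text
scene 52.59221810436718 246.19884613832377 194.51720474893477 [[0.5947, 0.8039, -0.012], [0.4961, -0.3787, -0.7814], [-0.6327, 0.4587, -0.624]] [-364.3, -127.4, 1521.6]
top 49.37469932556348 253.40445748293038 197.9781701298198 [[-0.0167, -0.9999, 0.0033], [-0.9759, 0.0156, -0.2174], [0.2174, -0.0069, -0.9761]] [66.5, 576.8, 1333.0]
{'clock': 0.1, 'qpos': array([ 1.11657585e+00,  3.53571073e-01,  1.63409620e+00,  2.59639024e-05,
        1.15515459e+00, -2.36487695e-03]), 'qvel': array([-0.00025599, -0.00273104, -0.0015101 ,  0.00043174,  0.00125729,
       -0.00145828]), 'joint_efforts': array([-6.65475363e-04, -6.06366706e+01, -3.42814600e+01, -3.37054416e-05,
        4.24388636e-03,  1.08982954e-05]), 'eef_pos': array([272.6638687 , 561.86613163, 201.52604821]), 'tcp_rot': array([-1.57202548e+00,  2.66472315e-05, -4.51866119e-01]), 'contact_force': array([-0.01782824,  0.22703977,  0.55027864]), 'wrist_torque': array([0.01911628, 0.04508211, 0.04129651]), 'opening': 0.9989506894407467}
```

View pics/scene0.png

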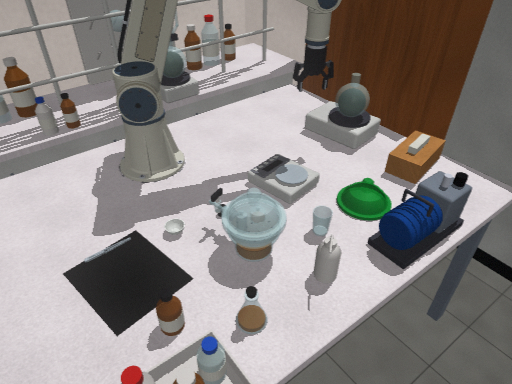

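View pics/top0.png

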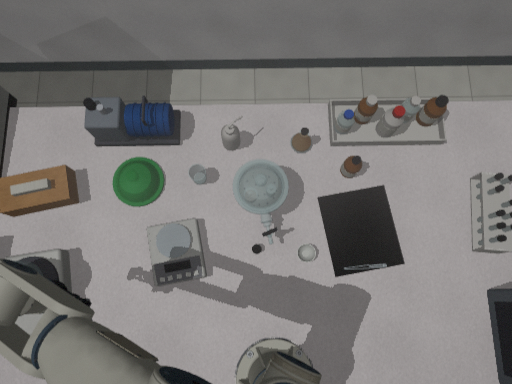

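Scene picture: desiccator with lid at about (254,222), tap at (218,200), mat at (128,278), balance at (285,178), beaker at (321,220), and a green lid lookalike at (364,200).
Top picture: desiccator at (261,187), tap bar at (269,231), bung at (257,249), dish at (307,253), mat at (360,230), pan at (174,240), beaker at (199,174), green lookalike at (138,181).

```bash
cat > h.py <<'E'
import numpy as np, cv2
from rig import r
C={n:r.get_calibration(n) for n in("scene","top")}
F={n:192/np.tan(np.radians(C[n]["vertical_fov"])/2) for n in C}
def ray(n,u,v):
    c=C[n];R=np.array(c["R"]);t=np.array(c["t"])
    return -R.T@t, R.T@np.array([(u-c["cx"])/F[n],(v-c["cy"])/F[n],1])
def onz(n,u,v,z):
    o,d=ray(n,u,v); return o+d*(z-o[2])/d[2]
def proj(n,X):
    c=C[n];p=np.array(c["R"])@np.array(X,float)+np.array(c["t"])
    return np.array([c["cx"]+F[n]*p[0]/p[2],c["cy"]+F[n]*p[1]/p[2]])
def two(a,b): # a=(n,u,v)
    o1,d1=ray(*a);o2,d2=ray(*b)
    s=np.linalg.lstsq(np.c_[d1,-d2],o2-o1,rcond=None)[0]
    p,q=o1+s[0]*d1,o2+s[1]*d2
    return (p+q)/2,np.linalg.norm(p-q)
def crop(n,im,x,y,w,h,k,name):
    cv2.imwrite(name,cv2.resize(im[y:y+h,x:x+w],None,fx=k,fy=k,interpolation=cv2.INTER_CUBIC))
E
python3 - <<'E'
from h import *
t=cv2.imread("pics/top0.png");s=cv2.imread("pics/scene0.png")
a=cv2.resize(t[150:280,140:330],None,fx=4,fy=4,interpolation=2)[:, :]
cv2.imwrite("pics/c1.png",a)
b=cv2.resize(s[150:280,160:350],None,fx=4,fy=4,interpolation=2)
cv2.imwrite("pics/c2.png",b)
# mat corners
g=t.max(2)
m=((g<50)*255).astype(np.uint8); n,l,st,ce=cv2.connectedComponentsWithStats(m)
for i in range(1,n):
    if st[i,4]>8: print("dark",st[i],ce[i].round(1))
i=[i for i in range(1,n) if st[i,4]>3000 and 300<ce[i][0]<420][0]
cn=max(cv2.findContours((l==i).astype(np.uint8),0,2)[0],key=cv2.contourArea)
rc=cv2.boxPoints(cv2.minAreaRect(cn)); W=[onz("top",*p,3) for p in rc]
print("mat",rc.tolist(),np.round(W,1).tolist(),np.mean(W,0).round(1))
E
```

```text
dark [  0  62  80   9 523] [35.3 66.2]
dark [82 62  8  8 17] [85.5 65.4]
dark [97 63 10  5 15] [101.9  64.7]
dark [  0  94  17  83 251] [  6.8 125.4]
dark [436  96  11  11  75] [441.2 101. ]
dark [ 84  98  12  12 106] [ 89.5 103.7]
dark [144  98   3   8  13] [144.8 101.4]
dark [143 121   4   4   9] [144.2 122.7]
dark [496 187   6   4  15] [498.1 188.5]
dark [ 322  191   82   85 4545] [360.6 234.2]
dark [496 210   9   6  36] [500.  212.7]
dark [497 223   9   5  35] [500.7 225.1]
dark [497 236   9   5  38] [501.1 237.9]
dark [252 245   9   8  55] [256.3 248.5]
dark [ 31 258  60  49 514] [ 54.9 277.2]
dark [  3 260  34  14 181] [ 21.  266.7]
dark [164 260  27  13 223] [177.  265.9]
dark [494 301  18  77 957] [504.8 333.8]
dark [ 55 316  12   9  34] [ 60.6 318.7]
dark [ 42 325  12  13  23] [ 48.3 330. ]
dark [101 331   6   5  10] [103.1 332.5]
dark [ 34 339   9  30  56] [ 36.9 354.6]
dark [137 353   6   4  13] [139.2 354.6]
dark [277 352  43  22 185] [297.6 362.2]
dark [159 367  51  17 524] [179.4 376.3]
dark [277 383  11   1  11] [282. 383.]
mat [[317.9293518066406, 198.68235778808594], [385.5881652832031, 183.6470489501953], [403.1646423339844, 262.74114990234375], [335.5058288574219, 277.7764892578125]] [[585.1, -168.6, 3.0], [635.5, -409.7, 3.0], [359.0, -445.6, 3.0], [312.9, -213.9, 3.0]] [ 473.1 -309.5    3. ]
```

View pics/c1.png

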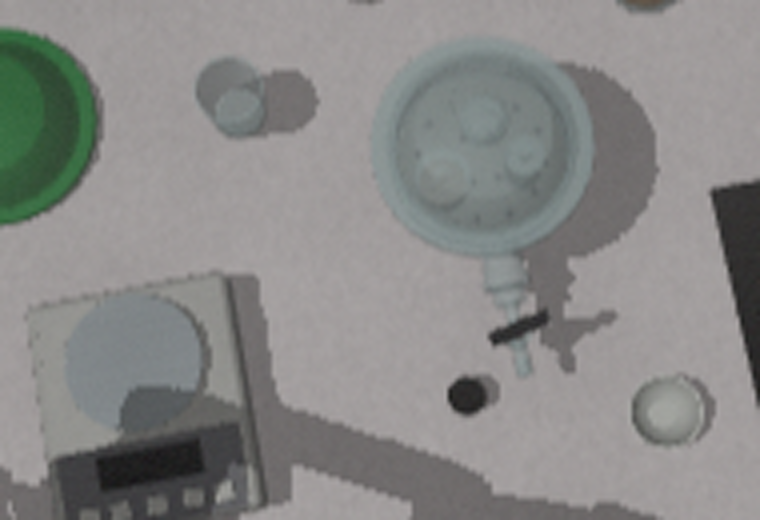

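View pics/c2.png

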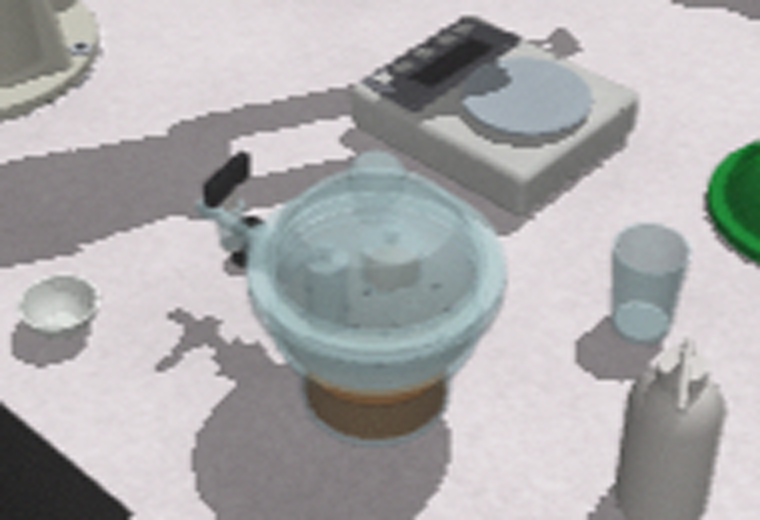

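Top crop (4x, offset 140,150): lid rim circle centre about (483,146), tap bar from (490,340) to (548,316), tube end (525,375), bung (467,396), pan (136,362). The samples show through the lid at about (443,178), (527,155) and (482,117).
Lookalikes for the lid: the clear one on the desiccator at top (261,187), and the green one at (138,181), which is ruled out. There are also extra bottles on the rack.
Scene crop: the tall bottle appears at (325,280) and a white low shape at (390,265). I'll confirm which is which once the lid is off.

Run:
```python
from h import *
t=cv2.imread("pics/top0.png");s=cv2.imread("pics/scene0.png")
ti=t.astype(int)
# lid circle in top: teal mask
for n,im,box in(("top",t,(225,145,300,225)),("scene",s,(218,185,292,250))):
    i=im.astype(int); d=i[...,0]-i[...,2]
    x0,y0,x1,y1=box; m=np.zeros(d.shape,np.uint8); m[y0:y1,x0:x1]=(d[y0:y1,x0:x1]>12)*255
    m=cv2.morphologyEx(m,cv2.MORPH_OPEN,np.ones((9,9)))
    cn=max(cv2.findContours(m,0,cv2.CHAIN_APPROX_NONE)[0],key=cv2.contourArea)
    print(n,"teal",cv2.boundingRect(cn),cv2.fitEllipse(cn))
    if n=="top":
        P=np.array([onz("top",*p[0]+0.0,131)[:2] for p in cn],np.float32); print("lid circ",cv2.minEnclosingCircle(P),P.mean(0),P.min(0),P.max(0)); e=cv2.fitEllipse(P);print(e)
g=t.max(2)
# tap bar
m=np.zeros(g.shape,np.uint8); m[222:240,258:280]=g[222:240,258:280]<75
p=np.argwhere(m)[:,::-1]; print("bar n",len(p))
W=np.array([onz("top",*q+0.0,133)[:2] for q in p]); c=W.mean(0); u,sv,vt=np.linalg.svd(W-c); print("bar c",c,"dir",vt[0],np.ptp((W-c)@vt[0]),np.ptp((W-c)@vt[1]))
print("tube end",onz("top",140+525/4,150+375/4,82),"knob",onz("top",260.5,179.5,218))
# mat world
m=((g<60)*255).astype(np.uint8); m=cv2.morphologyEx(m,cv2.MORPH_CLOSE,np.ones((5,5)))
n,l,st,ce=cv2.connectedComponentsWithStats(m); i=l[215,360]
cn=max(cv2.findContours((l==i).astype(np.uint8),0,1)[0],key=cv2.contourArea)
P=np.array([onz("top",*q[0]+0.0,3)[:2] for q in cn],np.float32); print("mat",cv2.minAreaRect(P))
# mat in scene
g2=s.max(2); m=((g2<60)*255).astype(np.uint8); n,l,st,ce=cv2.connectedComponentsWithStats(m); i=l[285,128]
cn=max(cv2.findContours((l==i).astype(np.uint8),0,1)[0],key=cv2.contourArea)
P=np.array([onz("scene",*q[0]+0.0,3)[:2] for q in cn],np.float32); print("mat scene",cv2.minAreaRect(P))
print("pan",onz("top",140+136/4,150+362/4,60),"pan scene",onz("scene",160+527/4,150+97/4,60), "bung",onz("top",256.5,248.5,28),"dish",onz("top",307,253,20))
# pan blue-grey mask
for n,im,box in(("top",t,(150,215,200,265)),("scene",s,(270,160,312,190))):
    i=im.astype(int); d=i[...,0]-i[...,2]; x0,y0,x1,y1=box; m=np.zeros(d.shape,np.uint8); m[y0:y1,x0:x1]=(d[y0:y1,x0:x1]>8)
    m=cv2.morphologyEx(m,cv2.MORPH_OPEN,np.ones((3,3)))
    cn=max(cv2.findContours(m,0,1)[0],key=cv2.contourArea)
    P=np.array([onz(n,*q[0]+0.0,60)[:2] for q in cn],np.float32); print("pan",n,cv2.minEnclosingCircle(P),P.min(0),P.max(0))
```

```text
Traceback (most recent call last):
ValueError: max() iterable argument is empty
```

```bash
cat > m1.py <<'E'
from h import *
t=cv2.imread("pics/top0.png");s=cv2.imread("pics/scene0.png")
print("px",t[187,235],t[187,225],t[240,174],t[240,152],s[222,225],s[260,200])
def fit(n,im,box,z,th,k):
    i=cv2.GaussianBlur(im,(3,3),0).astype(int); d=i[...,0]-i[...,2]; x0,y0,x1,y1=box; m=np.zeros(d.shape,np.uint8); m[y0:y1,x0:x1]=(d[y0:y1,x0:x1]>th)
    m=cv2.morphologyEx(m,cv2.MORPH_OPEN,cv2.getStructuringElement(2,(k,k)))
    cs=cv2.findContours(m,0,1)[0]
    if not cs: print(n,"none");return
    cn=cv2.convexHull(max(cs,key=cv2.contourArea))
    P=np.array([onz(n,*q[0]+0.0,z)[:2] for q in cn],np.float32)
    c,rr=cv2.minEnclosingCircle(P); print(n,z,"circ",np.round(c,1),round(rr,1),"ext",P.min(0).round(1),P.max(0).round(1),(P.min(0)+P.max(0))/2)
if __name__=="__main__":
    fit("top",t,(225,145,300,225),131,4,9)
    g=t.max(2)
    m=np.zeros(g.shape,np.uint8); m[222:240,258:280]=g[222:240,258:280]<75
    p=np.argwhere(m)[:,::-1]
    W=np.array([onz("top",*q+0.0,133)[:2] for q in p]); c=W.mean(0); u,sv,vt=np.linalg.svd(W-c); print("bar c",len(p),c,"dir",vt[0],np.ptp((W-c)@vt[0]),np.ptp((W-c)@vt[1]))
    print("tube end",onz("top",140+525/4,150+375/4,82),"knob top",onz("top",260.5,179.5,218))
    for n,im,sd in(("top",t,(215,360)),("scene",s,(285,128))):
        g=im.max(2); m=((g<60)*255).astype(np.uint8); m=cv2.morphologyEx(m,cv2.MORPH_CLOSE,np.ones((3,3))); _,l=cv2.connectedComponents(m); i=l[sd]
        cn=max(cv2.findContours((l==i).astype(np.uint8),0,1)[0],key=cv2.contourArea)
        P=np.array([onz(n,*q[0]+0.0,3)[:2] for q in cn],np.float32); print("mat",n,cv2.minAreaRect(P))
    print("pan",onz("top",140+136/4,150+362/4,60),"pan scene",onz("scene",160+527/4,150+97/4,60),"bung",onz("top",256.5,248.5,28),"dish",onz("top",307,253,20))
    fit("top",t,(150,215,200,265),60,4,3); fit("scene",s,(270,160,312,190),60,6,3)
E
python3 m1.py
```

```text
px [147 148 139] [156 156 160] [135 132 127] [142 146 146] [205 203 183] [215 212 219]
top 131 circ [597.3  33.9] 93.6 ext [504.1 -51.4] [688.8 122.2] [596.45764   35.400276]
bar c 47 [454.46533225   8.76964484] dir [ 0.41348992 -0.9105087 ] 47.58595849394179 10.10549573534179
tube end [421.76269606   2.2414542   82.        ] knob top [599.65778184  35.93915225 218.        ]
mat top ((473.7644958496094, -306.94525146484375), (275.5810852050781, 236.90281677246094), 9.704678535461426)
mat scene ((483.1141357421875, -309.4080810546875), (287.79248046875, 236.64224243164062), 9.761155128479004)
pan [440.01805908 319.40275991  60.        ] pan scene [451.27079876 316.15646717  60.        ] bung [412.6307149   49.33109588  28.        ] dish [ 395.60395149 -119.77772582   20.        ]
top 60 circ [441.7 323.3] 55.5 ext [389.4 270.1] [494.9 375.6] [442.15155 322.87473]
scene 60 circ [444.7 317.2] 58.8 ext [386.  261.2] [501.6 374.3] [443.81    317.79236]
```

apply_moves(plan="0 0 0 0 7.95 0 0.4;0 0 0 0 7.95 0 0.4;0 0 0 0 7.95 0 0.4;0 0 0 0 7.95 0 0.4;0 0 0 0 7.95 0 0.4;4.8 0 -0.5 0 0 0 0.4;4.8 0 -0.5 0 0 0 0.4;4.8 0 -0.5 0 0 0 0.4;4.8 0 -0.5 0 0 0 0.4;4.8 0 -0.5 0 0 0 0.4;4.8 0 -0.5 0 0 0 0.4;4.8 0 -0.5 0 0 0 0.4;4.8 0 -0.5 0 0 0 0.4;4.8 0 -0.5 0 0 0 0.4;4.8 0 -0.5 0 0 0 0.4;4.8 0 -0.5 0 0 0 0.4;4.8 0 -0.5 0 0 0 0.4;0 0 0 0 0 0 0.4;0 0 0 0 0 0 0.4", squeeze=20)

```text
clock: 2.0
eef_pos: [441.3, -15.0, 198.7]
tcp_rot: [-1.575, -0.005, -1.175]
contact_force: [0.8, 1.3, -0.3]
opening: 0.598
```

```bash
cat >> h.py <<'E'
from scipy.spatial.transform import Rotation as Ro
def go(x,y,z,yawdeg=None):
    "remaining shift in tool axes (cm) and turn (deg) from the measured pose to a tool-down pose"
    s=r.sense(); A=Ro.from_euler("xyz",s["tcp_rot"])
    d=A.inv().apply(np.array([x,y,z])-s["eef_pos"])/10
    if yawdeg is None: yawdeg=np.degrees(s["tcp_rot"][2])
    w=(A.inv()*Ro.from_euler("xyz",[-90,0,yawdeg],degrees=True)).as_rotvec(degrees=True)
    print("at",np.round(s["eef_pos"],1),np.degrees(s["tcp_rot"]).round(1),"t",round(s["clock"],2),"F",np.round(s["contact_force"],1),"op",round(s["opening"],3),"q6",round(s["qpos"][5],2))
    print("  shift",d.round(2),"turn",w.round(2))
E
python3 -c "
from h import *
go(454,9,198,-65.6)"
```

```text
at [441.3 -15.  198.7] [-90.3  -0.3 -67.3] t 2.0 F [ 0.8  1.3 -0.3] op 0.598 q6 -0.42
  shift [-1.73  0.05  2.1 ] turn [ 0.26 -1.73  0.29]
```

apply_moves(plan="-0.9 0 1.05 0.26 -0.85 0.3 0.4;-0.85 0 1.05 0 -0.85 0 0.4;0 0 0 0 0 0 0.4;0 0 0 0 0 0 0.4")

```text
clock: 2.4
eef_pos: [453.8, 15.3, 198.1]
tcp_rot: [-1.571, 0.002, -1.138]
contact_force: [0.1, 0.6, -0.4]
opening: 0.602
```

Run:
```python
from h import *
go(454,9,198,-65.6)
e=r.sense()["eef_pos"]
a=r.grab_frame("top");b=r.grab_frame("scene")
cv2.imwrite("pics/top1.png",a);cv2.imwrite("pics/scene1.png",b)
print(proj("top",e),proj("scene",e))
A=cv2.resize(a[170:270,220:320],None,fx=4,fy=4,interpolation=2);B=cv2.resize(b[130:230,170:270],None,fx=4,fy=4,interpolation=2)
for im,n,x0,y0 in((A,"top",220,170),(B,"scene",170,130)):
    p=((proj(n,e)-[x0,y0]+.5)*4).astype(int); cv2.drawMarker(im,p.tolist(),(0,0,255),0,10,1)
    for X,c in(([454,9,133],(255,0,255)),([600,36,221],(0,255,0))):
        p=((proj(n,X)-[x0,y0]+.5)*4).astype(int); cv2.drawMarker(im,p.tolist(),c,0,10,1)
cv2.imwrite("pics/c3.png",np.hstack([A,B]))
```

```text
at [453.8  15.3 198.1] [-90.    0.1 -65.2] t 2.4 F [ 0.1  0.6 -0.4] op 0.602 q6 -0.4
  shift [ 0.58  0.01 -0.24] turn [ 0.02  0.39 -0.12]
[268.34255642 228.68750459] [216.82852569 172.68085207]
```

View pics/c3.png

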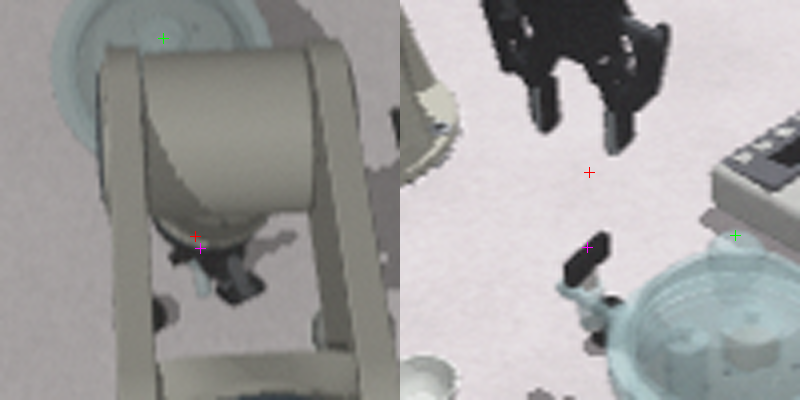

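The markers on the bar (scene crop, 587,247) and the knob (735,236) match. The fingertips (mid about 582,142) sit roughly 7 px above the projected TCP (589,172), so I'll check that offset numerically against the start picture.

Run:
```python
from h import *
def tips(f,x0,y0,x1,y1):
    g=cv2.imread(f).max(2)[y0:y1,x0:x1]<70
    for u in range(g.shape[1]):
        v=np.flatnonzero(g[:,u]); 
        if len(v): print((u+x0,v.max()+y0),end=" ")
    print()
print(proj("scene",[272.8,562.2,202.]));tips("pics/scene0.png",288,60,340,100)
print(proj("scene",[453.8,15.3,198.1]));tips("pics/scene1.png",188,130,242,172)
for dz in (0,9,20,30):
  for sg in(-1,1):
    y=-1.138; print(dz,sg,proj("scene",[453.8-np.sin(y)*sg*25.5,15.3+np.cos(y)*sg*25.5,198+dz]).round(1), proj("scene",[272.8+np.sin(.452)*sg*42,562.2+np.cos(.452)*sg*42,202+dz]).round(1))
```

```text
[311.13008344  99.34144379]
(293, np.int64(77)) (294, np.int64(78)) (295, np.int64(80)) (296, np.int64(80)) (297, np.int64(86)) (298, np.int64(88)) (299, np.int64(90)) (300, np.int64(82)) (301, np.int64(81)) (302, np.int64(87)) (303, np.int64(80)) (304, np.int64(78)) (305, np.int64(77)) (306, np.int64(77)) (307, np.int64(76)) (308, np.int64(75)) (309, np.int64(75)) (310, np.int64(75)) (311, np.int64(75)) (312, np.int64(75)) (313, np.int64(75)) (314, np.int64(93)) (315, np.int64(75)) (316, np.int64(75)) (317, np.int64(75)) (318, np.int64(75)) (319, np.int64(74)) (320, np.int64(73)) (321, np.int64(73)) (322, np.int64(88)) (323, np.int64(89)) (324, np.int64(89)) (325, np.int64(82)) (326, np.int64(87)) (327, np.int64(86)) (328, np.int64(79)) (329, np.int64(78)) (330, np.int64(78)) (331, np.int64(77)) (332, np.int64(77)) (333, np.int64(77)) (339, np.int64(99)) 
[216.83946864 172.68564838]
(191, np.int64(133)) (192, np.int64(136)) (193, np.int64(139)) (194, np.int64(142)) (195, np.int64(146)) (196, np.int64(147)) (197, np.int64(147)) (198, np.int64(147)) (199, np.int64(148)) (200, np.int64
[... 327 characters left out ...]
 np.int64(146)) (217, np.int64(148)) (218, np.int64(150)) (219, np.int64(150)) (220, np.int64(152)) (221, np.int64(155)) (222, np.int64(157)) (223, np.int64(157)) (224, np.int64(166)) (225, np.int64(166)) (226, np.int64(165)) (227, np.int64(164)) (228, np.int64(157)) (229, np.int64(156)) (230, np.int64(155)) (231, np.int64(154)) (232, np.int64(153)) (233, np.int64(153)) (234, np.int64(150)) (235, np.int64(145)) (236, np.int64(140)) 
0 -1 [209.4 170.3] [300.5 100.3]
0 1 [224.4 175.1] [321.7  98.3]
9 -1 [209.2 167.8] [300.7  98.1]
9 1 [224.3 172.6] [321.9  96.1]
20 -1 [208.9 164.6] [300.9  95.4]
20 1 [224.1 169.4] [322.2  93.4]
30 -1 [208.6 161.7] [301.1  92.9]
30 1 [223.9 166.4] [322.5  90.9]
```

apply_moves(plan="0.3 1.5 -0.1 0 0.4 0 0.4;0.25 1.5 -0.1 0 0 0 0.4;0 1.5 0 0 0 0 0.4;0 1.5 0 0 0 0 0.4;0 1 0 0 0 0 0.4;0 0 0 0 0 0 0.4;0 0 0 0 0 0 0.4")

```text
clock: 3.2
eef_pos: [454.3, 9.9, 126.9]
tcp_rot: [-1.569, 0.001, -1.143]
contact_force: [0.3, 0.1, 0.6]
opening: 0.596
```

Run:
```python
from h import *
go(454,9,125,-65.6)
e=r.sense()["eef_pos"]
a=r.grab_frame("top");b=r.grab_frame("scene")
cv2.imwrite("pics/top2.png",a);cv2.imwrite("pics/scene2.png",b)
A=cv2.resize(a[200:260,240:300],None,fx=6,fy=6,interpolation=2);B=cv2.resize(b[150:210,186:246],None,fx=6,fy=6,interpolation=2)
for im,n,x0,y0 in((A,"top",240,200),(B,"scene",186,150)):
    p=((proj(n,e)-[x0,y0]+.5)*6).astype(int); cv2.drawMarker(im,p.tolist(),(0,0,255),0,10,1)
cv2.imwrite("pics/c4.png",np.hstack([A,B]))
```

```text
at [454.3   9.9 126.9] [-89.9   0.  -65.5] t 3.2 F [0.3 0.1 0.6] op 0.596 q6 -0.41
  shift [ 0.07  0.19 -0.06] turn [-0.08  0.1  -0.03]
```

View pics/c4.png

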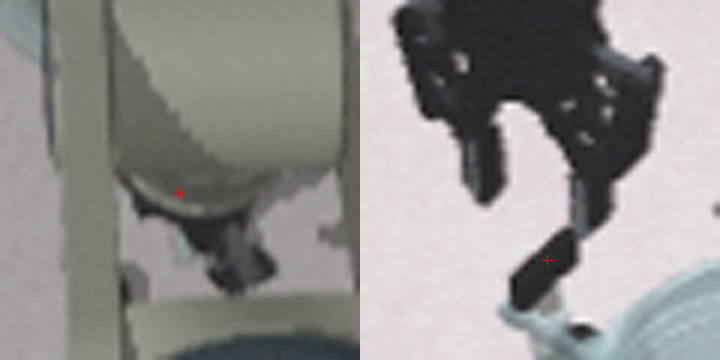

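The left half (top view) shows only the wrist covering the tap. In the scene half, the tips at (485,200) and (590,235) straddle the bar, which is centred at about (545,268), but are still above it. I'll go down to the nominal grip height and close lightly.

apply_moves(plan="0 1 0 0 0 0 0.4;0 1 0 0 0 0 0.4;0 0.3 0 0 0 0 0.4;0 0 0 0 0 0 0.6;0 0 0 0 0 0 0.8;0 0 0 0 0 0 1;0 0 0 0 0 0 1;0 0 0 0 0 0 1;0 0 0 0 0 0 1;0 0 0 0 0 0 1", squeeze=20)

```text
clock: 4.3
eef_pos: [455.6, 10.0, 103.3]
tcp_rot: [-1.566, -0.001, -1.143]
contact_force: [0.4, 1.4, -2.9]
opening: 0.114
```

Run:
```python
from h import *
go(454,9,104,-65.6); print(r.sense()["wrist_torque"])
b=r.grab_frame("scene"); cv2.imwrite("pics/scene3.png",b)
crop("scene",b,186,150,60,60,6,"pics/c5.png")
```

```text
at [455.6  10.  103.3] [-89.7  -0.  -65.5] t 4.3 F [ 0.4  1.4 -2.9] op 0.114 q6 -0.41
  shift [ 0.03 -0.07 -0.19] turn [-0.27  0.08  0.03]
[ 0.03806833 -0.11537583 -0.01649206]
```

View pics/c5.png

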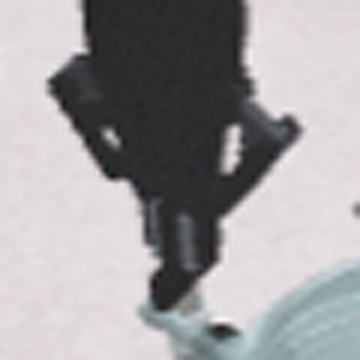

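Scene crop: the gripper is closed on the bar, with the bar end showing at (170,290) and an opening of 0.114, or about 10 mm. Now turning anticlockwise.

apply_moves(plan="0 0 0 0 -6 0 1;0 0 0 0 -6 0 1;0 0 0 0 -6 0 1;0 0 0 0 -6 0 1;0 0 0 0 -6 0 1;0 0 0 0 -6 0 1;0 0 0 0 -6 0 1;0 0 0 0 -6 0 1;0 0 0 0 -6 0 1;0 0 0 0 0 0 1;0 0 0 0 0 0 1")

```text
clock: 5.45
eef_pos: [455.7, 10.1, 103.3]
tcp_rot: [-1.568, -0.004, -0.167]
contact_force: [-0.1, 0.4, -2.8]
opening: 0.117
```

Run:
```python
from h import *
go(455,10,104,10.5); print(r.sense()["wrist_torque"])
```

```text
at [455.7  10.1 103.3] [-89.9  -0.3  -9.6] t 5.45 F [-0.1  0.4 -2.8] op 0.117 q6 -1.39
  shift [-0.07 -0.07 -0.02] turn [ -0.1  -20.06   0.28]
[ 0.10707926 -0.08428415  0.03924897]
```

apply_moves(plan="0 0 0 0 -6 0 1;0 0 0 0 -6 0 1;0 0 0 0 -5 0 1;0 0 0 0 -2 0 1;0 0 0 0 -2 0 1;0 0 0 0 -2 0 1;0 0 0 0 0 0 1;0 0 0 0 0 0 1")

```text
clock: 6.25
eef_pos: [455.7, 10.1, 103.3]
tcp_rot: [-1.57, -0.005, 0.226]
contact_force: [0.3, 0.1, -3.5]
opening: 0.116
```

Run:
```python
from h import *
go(455,10,104,10.5); print(r.sense()["wrist_torque"])
```

```text
at [455.7  10.1 103.3] [-89.9  -0.3  13. ] t 6.25 F [ 0.3  0.1 -3.5] op 0.116 q6 -1.78
  shift [-0.07 -0.07  0.  ] turn [-0.06  2.47  0.3 ]
[ 0.07849874 -0.1145366  -0.18269105]
```

apply_moves(plan="0 0 0 0 -2 0 1;0 0 0 0 -2 0 1;0 0 0 0 0 0 1")

```text
clock: 6.55
eef_pos: [455.8, 10.2, 103.4]
tcp_rot: [-1.57, -0.005, 0.29]
contact_force: [-0.0, -0.4, -3.1]
opening: 0.112
```

Run:
```python
from h import *
go(455,10,104,10.5); print(r.sense()["wrist_torque"])
```

```text
at [455.8  10.2 103.4] [-89.9  -0.3  16.6] t 6.55 F [-0.  -0.4 -3.1] op 0.112 q6 -1.85
  shift [-0.08 -0.06  0.01] turn [-0.07  6.14  0.31]
[ 0.02270995 -0.11342464 -0.47951176]
```

apply_moves(plan="0 0 0 0 0 0 0.7;0 0 0 0 0 0 0.7;0 0 0 0 0 0 0.7;0 -0.75 0 0 0 0 0.7;0 -0.75 0 0 0 0 0.7;0 0 0 0 0 0 0.7;0 0 0 0 0 0 1;0 0 0 0 0 0 1;0 0 0 0 0 0 1;0 0 0 0 0 0 1", squeeze=20)

```text
clock: 7.55
eef_pos: [456.3, 10.0, 120.7]
tcp_rot: [-1.571, -0.007, 0.287]
contact_force: [-0.3, -0.5, 0.2]
opening: -0.001
```

apply_moves(plan="0 -4 0 0 0 0 0.4;0 -4 0 0 0 0 0.4;0 -3.5 0 0 0 0 0.4;0 0 0 0 8 0 0.4;0 0 0 0 8 0 0.4;0 0 0 0 8 0 0.4;0 0 0 0 8 0 0.4;0 0 0 0 8 0 0.4;0 0 0 0 8 0 0.4;0 0 0 0 8 0 0.4;0 0 0 0 8 0 0.4;0 0 0 0 8 0 0.4;0 0 0 0 8 0 0.4;0 0 0 0 8 0 0.4;0 0 0 0 8 0 0.4;0 0 0 0 0 0 0.4")

```text
clock: 9.15
eef_pos: [453.0, 9.7, 237.6]
tcp_rot: [-1.571, 0.002, -1.458]
contact_force: [0.1, 0.1, 0.1]
opening: 0.603
```

Run:
```python
from h import *
go(603,37,235,-79.5)
b=r.grab_frame("scene");a=r.grab_frame("top"); cv2.imwrite("pics/scene4.png",b);cv2.imwrite("pics/top4.png",a)
B=cv2.resize(b[150:250,190:300],None,fx=5,fy=5,interpolation=2)
# expected bar ends for yaw psi, tap fully open; 
for psi,c in((10.5,(0,0,255)),(13,(255,0,0))):
    d=np.array([np.cos(np.radians(psi)),np.sin(np.radians(psi)),0])
    for k in(-25,25,60,150,240):
        X=np.array([455.7,10.1,0])+d*k+[0,0,135 if k<50 else 137]
        p=((proj("scene",X)-[190,150]+.5)*5).astype(int); cv2.drawMarker(B,p.tolist(),c,0,8,1)
cv2.imwrite("pics/c6.png",B)
```

```text
at [453.    9.7 237.6] [-90.    0.1 -83.5] t 9.15 F [0.1 0.1 0.1] op 0.603 q6 -0.1
  shift [-1.02  0.26 15.21] turn [-0.01 -4.01 -0.1 ]
```

View pics/c6.png

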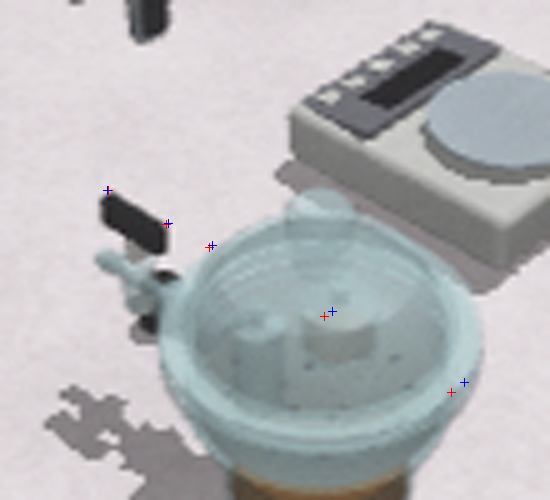

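Scene crop: the bar is now in line with the tube, from (104,197) to (168,245). The 10.5° markers fall on the flange edge and centre, (324,316) against the ellipse centre column of 323. The tall bottle shows at (260,345) and a white low shape at (338,330).

apply_moves(plan="0 0 0 0 -4 0 0.3;-0.2 0 3.8 0 0 0 0.3;-0.2 0 3.8 0 0 0 0.3;0 0 3.8 0 0 0 0.3;0 0 3.6 0 0 0 0.3;0 0 0 0 0 0 0.3;0 0 0 0 0 0 0.3")

```text
clock: 9.95
eef_pos: [603.1, 44.8, 236.0]
tcp_rot: [-1.572, 0.002, -1.351]
contact_force: [-1.2, -0.2, -0.2]
opening: 0.697
```

```bash
python3 -c "
from h import *
go(603.2,37.4,235,-79.5)"
```

```text
at [603.1  44.8 236. ] [-90.1   0.1 -77.4] t 9.95 F [-1.2 -0.2 -0.2] op 0.697 q6 -0.15
  shift [ 0.73  0.1  -0.15] turn [ 0.09  2.1  -0.11]
```

apply_moves(plan="0.72 0 -0.15 0 2 0 0.3;0 0 0 0 0 0 0.3;0 1.5 0 0 0 0 0.3;0 1.5 0 0 0 0 0.3;0 1 0 0 0 0 0.3;0 1 0 0 0 0 0.3;0 0 0 0 0 0 0.3")

```text
clock: 10.65
eef_pos: [598.2, 35.4, 182.2]
tcp_rot: [-1.574, 0.002, -1.386]
contact_force: [-0.1, -0.5, -0.3]
opening: 0.703
```

```bash
python3 -c "
from h import *
go(603.2,37.4,164,-79.5)"
```

```text
at [598.2  35.4 182.2] [-90.2   0.1 -79.4] t 10.65 F [-0.1 -0.5 -0.3] op 0.703 q6 -0.13
  shift [-0.1   1.82  0.54] turn [ 0.2   0.08 -0.11]
```

apply_moves(plan="-0.1 0 0.55 0 0 0 0.3;0 1 0 0 0 0 0.3;0 0.8 0 0 0 0 0.3;0 0 0 0 0 0 0.3;0 0 0 0 0 0 0.3")

```text
clock: 11.15
eef_pos: [604.5, 37.8, 163.1]
tcp_rot: [-1.573, 0.002, -1.386]
contact_force: [-0.4, 0.4, -0.7]
opening: 0.695
```

Run:
```python
from h import *
go(603.2,37.4,164,-79.5)
b=r.grab_frame("scene"); cv2.imwrite("pics/scene5.png",b)
crop("s",b,205,120,100,110,5,"pics/c7.png")
```

```text
at [604.5  37.8 163.1] [-90.1   0.1 -79.4] t 11.15 F [-0.4  0.4 -0.7] op 0.695 q6 -0.13
  shift [ 0.01 -0.09 -0.13] turn [ 0.13  0.1  -0.1 ]
```

View pics/c7.png

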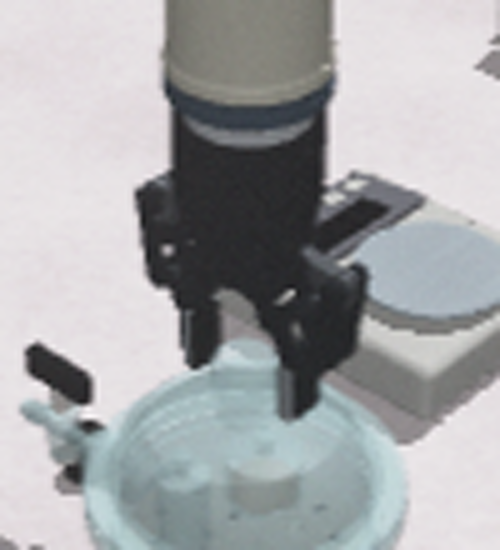

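Crop: the fingertips at (195,365) and (300,415) straddle the knob at (248,365), at about neck level. I'll close here.

apply_moves(plan="0 0 0 0 0 0 0.45;0 0 0 0 0 0 0.5;0 0 0 0 0 0 0.55;0 0 0 0 0 0 1;0 0 0 0 0 0 1;0 0 0 0 0 0 1;0 0 0 0 0 0 1", squeeze=25)

```text
clock: 11.9
eef_pos: [604.2, 37.7, 164.0]
tcp_rot: [-1.573, 0.002, -1.386]
contact_force: [-1.1, 1.0, 0.2]
opening: 0.432
```

```bash
python3 -c "
from h import *
go(603.2,37.4,164,-79.5)"
```

```text
at [604.2  37.7 164. ] [-90.1   0.1 -79.4] t 11.9 F [-1.1  1.   0.2] op 0.432 q6 -0.13
  shift [ 0.01  0.   -0.1 ] turn [ 0.12  0.1  -0.1 ]
```

apply_moves(plan="0 0 0 0 0 0 1;0 0 0 0 0 0 1;0 -0.5 0 0 0 0 1;0 -0.5 0 0 0 0 1;0 -1 0 0 0 0 1;0 -1 0 0 0 0 1;0 0 0 0 0 0 1", squeeze=60)

```text
clock: 12.6
eef_pos: [603.1, 37.6, 194.6]
tcp_rot: [-1.576, 0.002, -1.386]
contact_force: [0.1, -0.0, -6.1]
opening: 0.415
```

```bash
python3 -c "
from h import *
go(604.2,37.7,300,-79.5)"
```

```text
at [603.1  37.6 194.6] [-90.3   0.1 -79.4] t 12.6 F [ 0.1 -0.  -6.1] op 0.415 q6 -0.13
  shift [-1.000e-02 -1.054e+01  5.000e-02] turn [ 0.31  0.1  -0.12]
```

apply_moves(plan="0 -2 0 0.3 0 0 1;0 -2.5 0 0 0 0 1;0 -2.5 0 0 0 0 1;2 0 -1.2 0 0 0 1;2.6 0 -1.55 0 0 0 1;2.6 0 -1.55 0 0 0 1;2.6 0 -1.55 0 0 0 1;2.6 0 -1.55 0 0 0 1;2.6 0 -1.55 0 0 0 1;2.6 0 -1.55 0 0 0 1;2.6 0 -1.55 0 0 0 1;2.6 0 -1.55 0 0 0 1;2.6 0 -1.55 0 0 0 1;2.6 0 -1.55 0 0 0 1;1.5 0 -0.9 0 0 0 1;0 0 0 0 0 0 1;0 0 0 0 0 0 1")

```text
clock: 14.3
eef_pos: [479.2, -296.3, 268.5]
tcp_rot: [-1.567, 0.001, -1.384]
contact_force: [0.1, 0.2, -5.5]
opening: 0.413
```

```bash
python3 -c "
from h import *
go(477,-307,200,-79.5)"
```

```text
at [ 479.2 -296.3  268.5] [-89.8   0.  -79.3] t 14.3 F [ 0.1  0.2 -5.5] op 0.413 q6 -0.75
  shift [ 1.02  6.85 -0.45] turn [-0.24  0.19 -0.03]
```

apply_moves(plan="1 2 -0.45 -0.2 0 0 1;0 2.5 0 0 0 0 1;0 2.5 0 0 0 0 1;0 2.5 0 0 0 0 1;0 2.5 0 0 0 0 1;0 2.5 0 0 0 0 1;0 2.5 0 0 0 0 1;0 2 0 0 0 0 1;0 0 0 0 0 0 1;0 0 0 0 0 0 1")

```text
clock: 15.3
eef_pos: [484.0, -298.6, 75.0]
tcp_rot: [-1.564, -0.001, -1.376]
contact_force: [0.2, -0.4, -4.9]
opening: 0.415
```

```bash
python3 -c "
from h import *
go(477,-307,46,-79.5)"
```

```text
at [ 484.  -298.6   75. ] [-89.6  -0.  -78.8] t 15.3 F [ 0.2 -0.4 -4.9] op 0.415 q6 -0.76
  shift [ 0.68  2.9  -0.87] turn [-0.4   0.66  0.04]
```

apply_moves(plan="0.7 0 -0.85 -0.4 0 0 1;0 1 0 0 0 0 1;0 1 0 0 0 0 1;0 0.4 0 0 0 0 1;0 0 0 0 0 0 1;0 0 0 0 0 0 1")

```text
clock: 15.9
eef_pos: [479.0, -309.0, 52.8]
tcp_rot: [-1.567, -0.005, -1.376]
contact_force: [-0.0, 0.2, -4.8]
opening: 0.417
```

```bash
python3 -c "
from h import *
go(477,-307,42,-79.5)"
```

```text
at [ 479.  -309.    52.8] [-89.8  -0.3 -78.8] t 15.9 F [-0.   0.2 -4.8] op 0.417 q6 -0.77
  shift [-0.24  1.08 -0.16] turn [-0.22  0.67  0.27]
```

apply_moves(plan="-0.2 0.4 -0.15 -0.2 0 0.25 1;0 0.3 0 0 0 0 1;0 0.2 0 0 0 0 1;0 0 0 0 0 0 1;0 0 0 0 0 0 1")

```text
clock: 16.4
eef_pos: [477.3, -307.2, 43.3]
tcp_rot: [-1.57, -0.0, -1.376]
contact_force: [0.8, 0.2, -6.1]
opening: 0.415
```

```bash
python3 -c "
from h import *
go(477,-307,42,-79.5)"
```

```text
at [ 477.3 -307.2   43.3] [-90.   -0.  -78.8] t 16.4 F [ 0.8  0.2 -6.1] op 0.415 q6 -0.77
  shift [-0.03  0.13 -0.02] turn [-0.03  0.68  0.02]
```

apply_moves(plan="0 0.15 0 0 0 0 1;0 0.1 0 0 0 0 1;0 0.05 0 0 0 0 1;0 0 0 0 0 0 1")

```text
clock: 16.8
eef_pos: [477.7, -307.5, 42.4]
tcp_rot: [-1.57, -0.001, -1.375]
contact_force: [-0.6, 0.3, -4.7]
opening: 0.413
```

apply_moves(plan="0 0.15 0 0 0 0 1;0 0.15 0 0 0 0 1;0 0.1 0 0 0 0 1;0 0 0 0 0 0 1")

```text
clock: 17.2
eef_pos: [477.8, -307.6, 42.4]
tcp_rot: [-1.57, -0.001, -1.376]
contact_force: [-1.3, 0.1, -5.4]
opening: 0.414
```

apply_moves(plan="0 0.3 0 0 0 0 1;0 0.3 0 0 0 0 1")

```text
clock: 17.4
eef_pos: [478.2, -307.7, 42.0]
tcp_rot: [-1.57, -0.001, -1.376]
contact_force: [-15.9, 9.6, 47.1]
opening: 0.416
```

apply_moves(plan="0 0 0 0 0 0 1;0 0 0 0 0 0 1")

```text
clock: 17.6
eef_pos: [478.8, -308.1, 43.1]
tcp_rot: [-1.568, -0.003, -1.376]
contact_force: [0.2, -0.4, -6.4]
opening: 0.415
```

apply_moves(plan="0 0 0 0 0 0 0.5;0 0 0 0 0 0 0.45;0 0 0 0 0 0 0.4;0 0 0 0 0 0 0.35;0 0 0 0 0 0 0.3;0 0 0 0 0 0 0.3;0 0 0 0 0 0 0.3", squeeze=20)

```text
clock: 18.3
eef_pos: [480.5, -309.1, 42.5]
tcp_rot: [-1.566, -0.005, -1.376]
contact_force: [0.5, -0.0, 0.6]
opening: 0.703
```

```bash
python3 -c "
from h import *
go(477,-307,42,-79.5)"
```

```text
at [ 480.5 -309.1   42.5] [-89.7  -0.3 -78.8] t 18.3 F [ 0.5 -0.   0.6] op 0.703 q6 -0.77
  shift [-0.27  0.05 -0.3 ] turn [-0.29  0.67  0.27]
```

apply_moves(plan="-0.2 -0.5 -0.2 0 0 0 0.3;0 -2 0 0 0 0 0.3;0 -4 0 0 0 0 0.3;0 -4 0 0 0 0 0.3;0 -4 0 0 0 0 0.3;0 -4 0 0 0 0 0.3;0 0 0 0 0 0 0.3")

```text
clock: 19.0
eef_pos: [474.8, -305.4, 235.1]
tcp_rot: [-1.568, -0.002, -1.376]
contact_force: [0.6, -0.6, 0.1]
opening: 0.7
```

Run:
```python
from h import *
go(600,0,230,-79.5)
a=r.grab_frame("top");b=r.grab_frame("scene");cv2.imwrite("pics/top6.png",a);cv2.imwrite("pics/scene6.png",b)
A=cv2.resize(a[155:220,230:295],None,fx=6,fy=6,interpolation=2);B=cv2.resize(b[180:245,218:283+8],None,fx=5.5,fy=6,interpolation=2)
for k in range(0,360,30):
    X=[603.2+70*np.cos(np.radians(k)),37.4+70*np.sin(np.radians(k)),125]
    p=((proj("top",X)-[230,155]+.5)*6).astype(int); cv2.circle(A,p.tolist(),2,(0,0,255),-1)
cv2.imwrite("pics/c8.png",np.hstack([A,B]))
```

```text
at [ 474.8 -305.4  235.1] [-89.9  -0.1 -78.8] t 19.0 F [ 0.6 -0.6  0.1] op 0.7 q6 -0.77
  shift [-27.53   0.5   18.2 ] turn [-0.14  0.67  0.12]
```

View pics/c8.png

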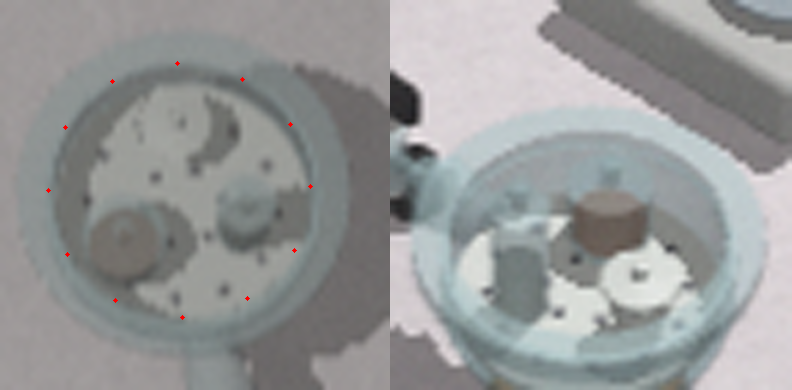

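Top half: brown-filled low bottle at (125,243), white crucible at (185,115), tall bottle with round stopper and knob at (247,205). Scene half: tall bottle at (520,270) with its knob near (517,193). So the sample to take is the one on the tap's right side (-y).

Run:
```python
from h import *
tk=("top",230+247/6-.5,155+205/6-.5); sk=("scene",218+127/5.5-.5,180+193/6-.5)
print("tri",two(tk,sk)); print("top158",onz(*tk,158)+[3.2,1,0],"scene158",onz(*sk,158))
# stopper/base checks
print("stopper top145",onz("top",230+248/6-.5,155+209/6-.5,145)+[3.2,1,0])
print("bottle base scene z85",onz("scene",218+132/5.5-.5,180+312/6-.5,90))
c=np.array([603.2,37.4])
for x,y in((590,0),): pass
```

```text
tri (array([587.54360663,   2.35306423, 149.22652353]), np.float64(1.0290761146726055))
top158 [588.86144994   4.23065528 158.        ] scene158 [595.5762161   -3.85161746 158.        ]
stopper top145 [589.87798994   3.11001854 145.        ]
bottle base scene z85 [601.14430556  -6.51468905  90.        ]
```

apply_moves(plan="0 0 0 0 8.5 0 0.43;0 0 0 0 8.5 0 0.43;0 0 0 0 8.5 0 0.43;0 0 0 0 8.5 0 0.43;-4.5 0 -0.2 0 0 0 0.43;-4.5 0 -0.2 0 0 0 0.43;-4.5 0 -0.2 0 0 0 0.43;-4.5 0 -0.2 0 0 0 0.43;-4.5 0 -0.2 0 0 0 0.43;-4.5 0 -0.2 0 0 0 0.43;-4.5 0 -0.2 0 0 0 0.43;0 0 0 0 0 0 0.43;0 0 0 0 0 0 0.43")

```text
clock: 20.4
eef_pos: [576.8, 4.5, 208.1]
tcp_rot: [-1.608, -0.004, -1.989]
contact_force: [-0.0, 0.3, 0.2]
opening: 0.571
```

```bash
python3 -c "
from h import *
go(589,3,200,-113)"
```

```text
at [576.8   4.5 208.1] [ -92.1   -0.2 -114. ] t 20.4 F [-0.   0.3  0.2] op 0.571 q6 0.41
  shift [-0.36  0.76  1.21] turn [ 2.14 -0.96  0.22]
```

apply_moves(plan="-0.35 0 1.2 2.1 -0.95 0.2 0.43;0 1.5 0 0 0 0 0.43;0 1.5 0 0 0 0 0.43;0 1.5 0 0 0 0 0.43;0 0 0 0 0 0 0.43;0 0 0 0 0 0 0.43")

```text
clock: 21.0
eef_pos: [583.6, -3.1, 155.9]
tcp_rot: [-1.579, -0.006, -1.976]
contact_force: [0.5, 0.3, -0.7]
opening: 0.569
```

Run:
```python
from h import *
go(589,3,75,-113)
b=r.grab_frame("scene");cv2.imwrite("pics/scene7.png",b)
B=cv2.resize(b[140:240,205:305],None,fx=5,fy=5,interpolation=2)
for X,c in(([589,3,160],(0,0,255)),(r.sense()["eef_pos"]+[0,0,25],(255,0,255))):
    p=((proj("scene",X)-[205,140]+.5)*5).astype(int); cv2.drawMarker(B,p.tolist(),c,0,8,1)
cv2.imwrite("pics/c9.png",B)
```

```text
at [583.6  -3.1 155.9] [ -90.5   -0.3 -113.2] t 21.0 F [ 0.5  0.3 -0.7] op 0.569 q6 0.4
  shift [-0.82  8.09  0.32] turn [ 0.46 -0.24  0.32]
```

View pics/c9.png

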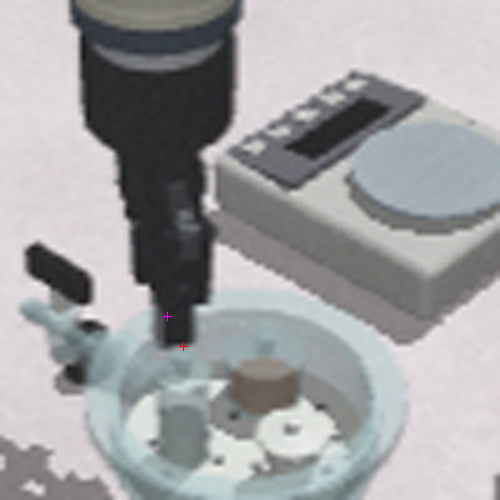

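Run:
```python
from h import *
print(onz("scene",240.5,211,156), proj("scene",[589,3,156]))
# dark tip mid of fingers vs bottle: detect knob in top6 via local contrast
a=cv2.imread("pics/top6.png"); c=a[180:196,262:280].astype(int).sum(2)//3
print(c)
print(proj("top",[589-3.2,2,158]),proj("top",[589-3.2,2,145]),proj("top",[589-3.2,2,85]))
```

```text
[591.32823959  -1.13747884 156.        ] [241.23457651 209.94298471]
[[132 120 111 110 112 112 141 156 156 156 155 157 156 155 154 155 153 125]
 [104 111 111 112 114 139 155 156 155 154 155 147 136 149 156 155 154 145]
 [105 121 139 137 138 154 157 156 155 155 154 132 109 136 154 154 156 153]
 [ 98 123 157 155 155 156 154 154 152 155 153 142 125 144 155 155 156 153]
 [134 140 156 155 155 154 152 150 146 147 148 149 148 154 156 156 155 154]
 [155 155 155 156 155 153 148 145 144 143 144 144 150 154 155 156 152 136]
 [155 156 154 156 153 144 147 145 141 143 141 144 145 147 134 137 132 114]
 [156 154 155 154 137 133 146 144 134 134 139 136 137 134 114 111 111 110]
 [155 154 155 152 128 130 137 130 125 126 123 126 125 125 113 110 110 111]
 [154 155 155 155 140 132 125 122 115 113 114 123 126 119 101 112 111 112]
 [155 156 156 154 135 129 127 127 118 112 121 124 124 109  80 107 111 111]
 [155 156 155 153 126 121 128 128 127 128 128 126 123 108  95 107 111 112]
 [155 156 155 153 116 109 117 125 127 128 123 116 105 110 112 109 112 112]
 [138 147 132 139 117  97 103 110 118 114 107  95  90 107 111 110 110 110]
 [118 145 107 127 127  96  95  93  97  92  88  86  98 110 110 109 112 112]
 [118 155 138 143 145 115  93  90  90  85  88  92 107 110 115 138 138 138]]
[271.05891607 188.61757286] [270.87532694 189.60293091] [270.0718268  193.91547032]
```

Scene crop: the tall bottle's knob at about (180,358) lies under the fingers, within about 1 px of the prediction at (183,347). The tap bar is still in line. Going down.

apply_moves(plan="-0.8 0 0.35 0.45 -0.2 0.3 0.43;0 0 0 0 0 0 0.43;0 0 0 0 0 0 0.43")

```text
clock: 21.35
eef_pos: [591.3, 2.7, 157.5]
tcp_rot: [-1.568, 0.001, -1.974]
contact_force: [-0.0, -0.2, -0.2]
opening: 0.568
```

```bash
python3 -c "
from h import *
go(589.5,2.5,75,-113)"
```

```text
at [591.3   2.7 157.5] [-8.990e+01  1.000e-01 -1.131e+02] t 21.35 F [-0.  -0.2 -0.2] op 0.568 q6 0.4
  shift [ 0.1   8.25 -0.17] turn [-0.14 -0.08 -0.06]
```

apply_moves(plan="0.1 1 -0.1 0 0 0 0.43;0 1 0 0 0 0 0.43;0 0.8 0 0 0 0 0.43;0 0 0 0 0 0 0.43;0 0 0 0 0 0 0.43")

```text
clock: 21.85
eef_pos: [589.6, 2.4, 126.9]
tcp_rot: [-1.569, 0.001, -1.973]
contact_force: [0.7, 0.2, 0.1]
opening: 0.572
```

```bash
python3 -c "
from h import *
go(589.5,2.5,75,-113)"
```

```text
at [589.6   2.4 126.9] [ -89.9    0.  -113. ] t 21.85 F [0.7 0.2 0.1] op 0.572 q6 0.4
  shift [ 0.    5.19 -0.03] turn [-0.13 -0.04 -0.05]
```

apply_moves(plan="0 0.9 0 0 0 0 0.43;0 0.9 0 0 0 0 0.43;0 0.6 0 0 0 0 0.43;0 0 0 0 0 0 0.43;0 0 0 0 0 0 0.43")

```text
clock: 22.35
eef_pos: [589.7, 2.4, 100.5]
tcp_rot: [-1.569, 0.001, -1.973]
contact_force: [0.4, 0.5, -0.1]
opening: 0.568
```

```bash
python3 -c "
from h import *
go(589.5,2.5,75,-113)"
```

```text
at [589.7   2.4 100.5] [ -89.9    0.  -113. ] t 22.35 F [ 0.4  0.5 -0.1] op 0.568 q6 0.4
  shift [-0.    2.55 -0.02] turn [-0.11 -0.04 -0.04]
```

apply_moves(plan="0 0.9 0 0 0 0 0.43;0 0.9 0 0 0 0 0.43;0 0.9 0 0 0 0 0.43;0 0 0 0 0 0 0.43;0 0 0 0 0 0 0.46;0 0 0 0 0 0 0.49;0 0 0 0 0 0 0.52;0 0 0 0 0 0 0.55", squeeze=20)

```text
clock: 23.15
eef_pos: [590.1, 2.4, 71.5]
tcp_rot: [-1.568, 0.001, -1.973]
contact_force: [0.2, 0.9, -0.2]
opening: 0.451
```

```bash
python3 -c "
from h import *
go(589.5,2.5,72,-113)"
```

```text
at [590.1   2.4  71.5] [-8.99e+01  1.00e-01 -1.13e+02] t 23.15 F [ 0.2  0.9 -0.2] op 0.451 q6 0.4
  shift [ 0.01 -0.05 -0.06] turn [-0.15 -0.04 -0.05]
```

apply_moves(plan="0 0 0 0 0 0 0.58;0 0 0 0 0 0 0.61;0 0 0 0 0 0 0.64;0 0 0 0 0 0 0.67;0 0 0 0 0 0 0.7;0 0 0 0 0 0 0.75;0 0 0 0 0 0 0.8;0 0 0 0 0 0 0.8")

```text
clock: 23.95
eef_pos: [590.5, 2.4, 72.2]
tcp_rot: [-1.567, 0.001, -1.973]
contact_force: [0.1, 0.3, -0.4]
opening: 0.346
```

```bash
python3 -c "
from h import *
go(589.5,2.5,72,-113)"
```

```text
at [590.5   2.4  72.2] [-8.98e+01  1.00e-01 -1.13e+02] t 23.95 F [ 0.1  0.3 -0.4] op 0.346 q6 0.4
  shift [ 0.03  0.02 -0.09] turn [-0.2  -0.04 -0.08]
```

apply_moves(plan="0 0 0 0 0 0 1;0 0 0 0 0 0 1;0 -0.5 0 0 0 0 1;0 -1 0 0 0 0 1;0 -1.5 0 0 0 0 1;0 -1.5 0 0 0 0 1;0 -1.5 0 0 0 0 1;0 -1.5 0 0 0 0 1;0 -1.5 0 0 0 0 1;0 0 0 0 0 0 1;0 0 0 0 0 0 1", squeeze=30)

```text
clock: 25.05
eef_pos: [590.2, 2.4, 170.2]
tcp_rot: [-1.566, 0.002, -1.973]
contact_force: [0.3, -0.7, -1.3]
opening: 0.346
```

```bash
python3 -c "
from h import *
go(445,320,165,-113)"
```

```text
at [590.2   2.4 170.2] [-8.97e+01  1.00e-01 -1.13e+02] t 25.05 F [ 0.3 -0.7 -1.3] op 0.346 q6 0.4
  shift [-23.54   0.44 -25.79] turn [-0.29 -0.04 -0.11]
```

apply_moves(plan="-1 0 -1.1 -0.2 0 0 1;-1.9 0 -2.1 0 0 0 1;-1.9 0 -2.1 0 0 0 1;-1.9 0 -2.1 0 0 0 1;-1.9 0 -2.1 0 0 0 1;-1.9 0 -2.1 0 0 0 1;-1.9 0 -2.1 0 0 0 1;-1.9 0 -2.1 0 0 0 1;-1.9 0 -2.1 0 0 0 1;-1.9 0 -2.1 0 0 0 1;-1.9 0 -2.1 0 0 0 1;-1.9 0 -2.1 0 0 0 1;-1 0 -1.1 0 0 0 1;0 0 0 0 0 0 1;0 0 0 0 0 0 1")

```text
clock: 26.55
eef_pos: [425.4, 328.4, 158.6]
tcp_rot: [-1.587, -0.012, -1.973]
contact_force: [0.5, -0.5, -1.0]
opening: 0.35
```

```bash
python3 -c "
from h import *
go(445,320,60,-113)"
```

```text
at [425.4 328.4 158.6] [ -91.    -0.7 -113. ] t 26.55 F [ 0.5 -0.5 -1. ] op 0.35 q6 1.05
  shift [-0.11  9.83  2.3 ] turn [ 0.95 -0.05  0.68]
```

apply_moves(plan="-0.1 0 2 0.95 0 0.7 1;0 0 0 0 0 0 1;0 1.5 0 0 0 0 1;0 1.5 0 0 0 0 1;0 1.5 0 0 0 0 1;0 1.5 0 0 0 0 1;0 1 0 0 0 0 1;0 0 0 0 0 0 1;0 0 0 0 0 0 1")

```text
clock: 27.45
eef_pos: [449.9, 314.5, 85.6]
tcp_rot: [-1.568, 0.001, -1.982]
contact_force: [-0.4, 0.3, -1.1]
opening: 0.342
```

```bash
python3 -c "
from h import *
go(445,320,47.2,-113)"
```

```text
at [449.9 314.5  85.6] [-8.980e+01  1.000e-01 -1.136e+02] t 27.45 F [-0.4  0.3 -1.1] op 0.342 q6 1.02
  shift [-0.3   3.84 -0.67] turn [-0.15 -0.58 -0.05]
```

apply_moves(plan="-0.3 0.5 -0.65 -0.15 -0.5 0 1;0 0.8 0 0 0 0 1;0 0.8 0 0 0 0 1;0 0.5 0 0 0 0 1;0 0 0 0 0 0 1;0 0 0 0 0 0 1")

```text
clock: 28.05
eef_pos: [445.6, 321.1, 58.9]
tcp_rot: [-1.57, 0.003, -1.973]
contact_force: [0.0, -0.0, -1.1]
opening: 0.341
```

Run:
```python
from h import *
go(445,320,47.2,-113)
b=r.grab_frame("scene");cv2.imwrite("pics/scene8.png",b)
```

```text
at [445.6 321.1  58.9] [ -89.9    0.2 -113. ] t 28.05 F [ 0.  -0.  -1.1] op 0.341 q6 1.02
  shift [ 0.13  1.17 -0.02] turn [-0.07 -0.02 -0.18]
```

apply_moves(plan="0 0.5 0 0 0 -0.15 1;0 0.3 0 0 0 0 1;0 0.1 0 0 0 0 1;0 0 0 0 0 0 1;0 0 0 0 0 0 1")

```text
clock: 28.6
eef_pos: [446.0, 321.3, 49.6]
tcp_rot: [-1.569, 0.001, -1.973]
contact_force: [-0.6, -0.9, -1.3]
opening: 0.341
```

apply_moves(plan="0 0.15 0 0 0 0 1;0 0.15 0 0 0 0 1;0 0.05 0 0 0 0 1")

```text
clock: 28.9
eef_pos: [446.3, 321.5, 47.2]
tcp_rot: [-1.569, 0.002, -1.973]
contact_force: [-3.1, -1.6, 9.5]
opening: 0.342
```

apply_moves(plan="0 0.03 0 0 0 0 0.66;0 0 0 0 0 0 0.63;0 0 0 0 0 0 0.6;0 0 0 0 0 0 0.55;0 0 0 0 0 0 0.5;0 0 0 0 0 0 0.43;0 0 0 0 0 0 0.43", squeeze=20)

```text
clock: 29.6
eef_pos: [446.6, 321.7, 47.1]
tcp_rot: [-1.568, 0.002, -1.973]
contact_force: [-0.7, -0.6, 0.2]
opening: 0.571
```

```bash
python3 -c "
from h import *
go(446,321.5,170,-113)"
```

```text
at [446.6 321.7  47.1] [-8.99e+01  1.00e-01 -1.13e+02] t 29.6 F [-0.7 -0.6  0.2] op 0.571 q6 1.02
  shift [ 1.000e-02 -1.229e+01 -2.000e-02] turn [-0.13 -0.04 -0.13]
```

apply_moves(plan="0 -0.8 0 0 0 0 0.43;0 -1 0 0 0 0 0.43;0 -1 0 0 0 0 0.43;0 -1 0 0 0 0 0.43;0 0 0 0 0 0 0.43;0 -1 0 0 0 0 0.43;0 -1 0 0 0 0 0.43;0 -1 0 0 0 0 0.43;0 -1 0 0 0 0 0.43;0 -2 0 0 0 0 0.43;0 -3 0 0 0 0 0.43;0 -4 0 0 0 0 0.43;0 -4 0 0 0 0 0.43;0 0 0 0 0 0 0.3;0 0 0 0 0 0 0.3")

```text
clock: 31.1
eef_pos: [445.4, 321.1, 271.4]
tcp_rot: [-1.567, 0.004, -1.973]
contact_force: [0.2, 0.1, -1.0]
opening: 0.703
```

Run:
```python
from h import *
go(477,-307,235,-79.5)
a=r.grab_frame("top");b=r.grab_frame("scene");cv2.imwrite("pics/top9.png",a);cv2.imwrite("pics/scene9.png",b)
# lid position on mat: flange circle (z=3..15) and knob, top view diff vs initial
t=cv2.imread("pics/top0.png")
d=cv2.absdiff(a,t).max(2); m=np.zeros(d.shape,np.uint8); m[180:290,310:420]=(d[180:290,310:420]>18)
m=cv2.morphologyEx(m,cv2.MORPH_OPEN,np.ones((3,3)));cn=np.vstack([c for c in cv2.findContours(m,0,1)[0] if cv2.contourArea(c)>20])
h=cv2.convexHull(cn); P=np.array([onz("top",*q[0]+0.0,9)[:2] for q in h],np.float32); print("lid",cv2.minEnclosingCircle(P),P.min(0),P.max(0),"expected centre ~478.5,-308 minus cam bias 3,1")
```

```text
at [445.4 321.1 271.4] [ -89.8    0.2 -113. ] t 31.1 F [ 0.2  0.1 -1. ] op 0.703 q6 1.02
  shift [56.58  3.52 27.47] turn [ -0.25 -33.54  -0.16]
lid ((389.0696716308594, -277.2021484375), 187.93263244628906) [ 272.6275  -425.31882] [ 569.8924   -125.888626] expected centre ~478.5,-308 minus cam bias 3,1
```

apply_moves(plan="0 0 0 0 -8.5 0 0.3;0 0 0 0 -8.5 0 0.3;0 0 0 0 -8.5 0 0.3;0 0 0 0 -8.5 0 0.3;4.8 0 -0.7 0 0 0 0.3;4.8 0 -0.7 0 0 0 0.3;4.8 0 -0.7 0 0 0 0.3;4.8 0 -0.7 0 0 0 0.3;4.8 0 -0.7 0 0 0 0.3;4.8 0 -0.7 0 0 0 0.3;4.8 0 -0.7 0 0 0 0.3;4.8 0 -0.7 0 0 0 0.3;4.8 0 -0.7 0 0 0 0.3;4.8 0 -0.7 0 0 0 0.3;4.8 0 -0.7 0 0 0 0.3;4.5 0 -0.5 0 0 0 0.3;0 0 0 0 0 0 0.3;0 0 0 0 0 0 0.3")

```text
clock: 33.0
eef_pos: [471.6, -277.3, 248.2]
tcp_rot: [-1.603, 0.006, -1.36]
contact_force: [-0.1, 0.4, -0.5]
opening: 0.699
```

```bash
python3 -c "
from h import *
go(479,-308.3,130,-78.8)"
```

```text
at [ 471.6 -277.3  248.2] [-91.8   0.3 -77.9] t 33.0 F [-0.1  0.4 -0.5] op 0.699 q6 -0.73
  shift [ 3.26 11.8   0.45] turn [ 1.83  0.9  -0.32]
```

apply_moves(plan="3.2 0 0.4 1.8 0.9 -0.3 0.3;0 0 0 0 0 0 0.3;0 2 0 0 0 0 0.3;0 2 0 0 0 0 0.3;0 2 0 0 0 0 0.3;0 2 0 0 0 0 0.3;0 2 0 0 0 0 0.3;0 0 0 0 0 0 0.3;0 0 0 0 0 0 0.3")

```text
clock: 33.9
eef_pos: [479.3, -294.0, 140.3]
tcp_rot: [-1.579, 0.011, -1.367]
contact_force: [0.5, -0.8, -0.2]
opening: 0.7
```

Run:
```python
from h import *
go(479,-308.3,43,-78.8)
a=cv2.imread("pics/top9.png"); g=a.min(2)
M=np.array([[585.1,-168.6],[635.5,-409.7],[359,-445.6],[312.9,-213.9]]); 
m=np.zeros(g.shape,np.uint8)
# inner mat polygon, 25 mm inside on the forceps side
c=np.array([473.8,-307]); e=np.array([np.cos(np.radians(9.7)),np.sin(np.radians(9.7))]); n=np.array([-e[1],e[0]])
poly=np.array([proj("top",[*(c+e*i+n*j),3]) for i,j in((-105,-115),(135,-115),(135,115),(-105,115))]).astype(np.int32)
cv2.fillPoly(m,[poly],1); m&=(g>45).astype(np.uint8)
m=cv2.morphologyEx(m,cv2.MORPH_OPEN,np.ones((3,3)));h=cv2.convexHull(max(cv2.findContours(m,0,1)[0],key=cv2.contourArea))
P=np.array([onz("top",*q[0]+0.0,9)[:2] for q in h],np.float32); print("lid",cv2.minEnclosingCircle(P),P.min(0),P.max(0),(P.min(0)+P.max(0))/2)
```

```text
at [ 479.3 -294.   140.3] [-90.5   0.6 -78.3] t 33.9 F [ 0.5 -0.8 -0.2] op 0.7 q6 -0.76
  shift [ 1.5   9.71 -0.24] turn [ 0.46  0.5  -0.63]
lid ((526.41064453125, -295.0677795410156), 140.43804931640625) [ 389.8113  -408.32913] [ 625.7805  -167.64204] [ 507.7959 -287.9856]
```

apply_moves(plan="1.45 0 -0.25 0.45 0.5 -0.6 0.3;0 0 0 0 0 0 0.3;0 0 0 0 0 0 0.3")

```text
clock: 34.2
eef_pos: [481.1, -309.6, 142.6]
tcp_rot: [-1.568, -0.002, -1.375]
contact_force: [0.3, -0.2, 0.3]
opening: 0.701
```

```bash
python3 -c "
from h import *
go(479,-308.3,43,-78.8)"
```

```text
at [ 481.1 -309.6  142.6] [-89.9  -0.1 -78.8] t 34.2 F [ 0.3 -0.2  0.3] op 0.701 q6 -0.77
  shift [-0.19  9.96 -0.2 ] turn [-0.15  0.03  0.14]
```

apply_moves(plan="-0.2 0.5 -0.2 -0.15 0 0.1 0.3;0 1.2 0 0 0 0 0.3;0 1.2 0 0 0 0 0.3;0 1.2 0 0 0 0 0.3;0 1.2 0 0 0 0 0.3;0 1.2 0 0 0 0 0.3;0 0.8 0 0 0 0 0.3;0 0 0 0 0 0 0.3;0 0 0 0 0 0 0.3")

```text
clock: 35.1
eef_pos: [477.8, -307.8, 62.3]
tcp_rot: [-1.572, 0.001, -1.376]
contact_force: [-0.4, 0.4, 0.3]
opening: 0.701
```

```bash
python3 -c "
from h import *
go(479,-308.3,43,-78.8)"
```

```text
at [ 477.8 -307.8   62.3] [-90.1   0.  -78.8] t 35.1 F [-0.4  0.4  0.3] op 0.701 q6 -0.77
  shift [0.08 1.93 0.11] turn [ 0.08 -0.01 -0.04]
```

apply_moves(plan="0.05 0.8 0.1 0 0 0 0.3;0 0.8 0 0 0 0 0.3;0 0.2 0 0 0 0 0.3;0 0 0 0 0 0 0.3;0 0 0 0 0 0 0.45;0 0 0 0 0 0 0.5;0 0 0 0 0 0 0.55;0 0 0 0 0 0 1;0 0 0 0 0 0 1;0 0 0 0 0 0 1", squeeze=25)

```text
clock: 36.1
eef_pos: [479.6, -308.8, 44.4]
tcp_rot: [-1.571, -0.001, -1.375]
contact_force: [-0.0, -0.2, -1.7]
opening: 0.431
```

```bash
python3 -c "
from h import *
go(479,-308.3,43,-78.8)"
```

```text
at [ 479.6 -308.8   44.4] [-90.   -0.1 -78.8] t 36.1 F [-0.  -0.2 -1.7] op 0.431 q6 -0.77
  shift [-0.06  0.14 -0.05] turn [-0.01  0.    0.07]
```

apply_moves(plan="0 0 0 0 0 0 1;0 0 0 0 0 0 1;0 -0.5 0 0 0 0 1;0 -1 0 0 0 0 1;0 -2 0 0 0 0 1;0 -2.5 0 0 0 0 1;0 -2.5 0 0 0 0 1;0 -2.5 0 0 0 0 1;0 -2.5 0 0 0 0 1;0 -2.5 0 0 0 0 1;0 -2.5 0 0 0 0 1;0 -2 0 0 0 0 1;0 -1 0 0 0 0 1;0 0 0 0 0 0 1", squeeze=60)

```text
clock: 37.5
eef_pos: [475.8, -305.4, 269.1]
tcp_rot: [-1.576, 0.006, -1.376]
contact_force: [0.3, -0.1, -5.7]
opening: 0.42
```

apply_moves(plan="-2 0 1.2 0 0 0 1;-2.6 0 1.55 0 0 0 1;-2.6 0 1.55 0 0 0 1;-2.6 0 1.55 0 0 0 1;-2.6 0 1.55 0 0 0 1;-2.6 0 1.55 0 0 0 1;-2.6 0 1.55 0 0 0 1;-2.6 0 1.55 0 0 0 1;-2.6 0 1.55 0 0 0 1;-2.6 0 1.55 0 0 0 1;-2.6 0 1.55 0 0 0 1;-2.6 0 1.55 0 0 0 1;0 0 0 0 0 0 1;0 0 0 0 0 0 1")

```text
clock: 38.9
eef_pos: [589.4, 45.1, 249.4]
tcp_rot: [-1.602, 0.015, -1.378]
contact_force: [-1.4, 0.1, -6.0]
opening: 0.414
```

```bash
python3 -c "
from h import *
go(603.8,37,200,-78.8)"
```

```text
at [589.4  45.1 249.4] [-91.8   0.8 -79. ] t 38.9 F [-1.4  0.1 -6. ] op 0.414 q6 -0.13
  shift [1.14 4.88 1.41] turn [ 1.78 -0.15 -0.85]
```

apply_moves(plan="1.1 0 1.2 1.8 -0.1 -0.8 1;0 0 0 0 0 0 1;0 1 0 0 0 0 1;0 1 0 0 0 0 1;0 1 0 0 0 0 1;0 1 0 0 0 0 1;0 0 0 0 0 0 1;0 0 0 0 0 0 1")

```text
clock: 39.7
eef_pos: [598.2, 34.6, 200.7]
tcp_rot: [-1.581, 0.003, -1.379]
contact_force: [0.5, -0.1, -5.8]
opening: 0.415
```

```bash
python3 -c "
from h import *
go(603.8,37,180,-78.8)"
```

```text
at [598.2  34.6 200.7] [-90.6   0.2 -79. ] t 39.7 F [ 0.5 -0.1 -5.8] op 0.415 q6 -0.14
  shift [-0.12  2.06  0.61] turn [ 0.57 -0.21 -0.18]
```

apply_moves(plan="-0.1 0 0.6 0.55 -0.2 -0.2 1;0 0 0 0 0 0 1;0 0.6 0 0 0 0 1;0 0.6 0 0 0 0 1;0 0.4 0 0 0 0 1;0 0 0 0 0 0 1;0 0 0 0 0 0 1")

```text
clock: 40.4
eef_pos: [605.2, 37.2, 184.2]
tcp_rot: [-1.569, -0.001, -1.375]
contact_force: [0.7, 0.0, -5.9]
opening: 0.411
```

```bash
python3 -c "
from h import *
go(603.8,37,168,-78.8)"
```

```text
at [605.2  37.2 184.2] [-89.9  -0.1 -78.8] t 40.4 F [ 0.7  0.  -5.9] op 0.411 q6 -0.14
  shift [-0.01  1.62 -0.15] turn [-0.13  0.03  0.05]
```

apply_moves(plan="0 0.5 -0.15 -0.1 0 0 1;0 0.4 0 0 0 0 1;0 0.3 0 0 0 0 1;0 0.2 0 0 0 0 1;0 0 0 0 0 0 1;0 0 0 0 0 0 1")

```text
clock: 41.0
eef_pos: [603.7, 36.8, 169.1]
tcp_rot: [-1.57, -0.001, -1.375]
contact_force: [0.6, -0.5, -5.7]
opening: 0.413
```

```bash
python3 -c "
from h import *
go(603.8,37,166.4,-78.8)"
```

```text
at [603.7  36.8 169.1] [-90.   -0.1 -78.8] t 41.0 F [ 0.6 -0.5 -5.7] op 0.413 q6 -0.14
  shift [-0.01  0.27  0.02] turn [-0.02  0.02  0.05]
```

apply_moves(plan="0 0.15 0 0 0 0 1;0 0.12 0 0 0 0 1;0 0.1 0 0 0 0 1")

```text
clock: 41.3
eef_pos: [604.2, 36.9, 166.6]
tcp_rot: [-1.569, -0.001, -1.375]
contact_force: [-5.7, -0.4, 10.0]
opening: 0.415
```

apply_moves(plan="0 0.05 0 0 0 0 0.6;0 0.05 0 0 0 0 0.55;0 0 0 0 0 0 0.5;0 0 0 0 0 0 0.45;0 0 0 0 0 0 0.4;0 0 0 0 0 0 0.3;0 0 0 0 0 0 0.3;0 0 0 0 0 0 0.3", squeeze=20)

```text
clock: 42.1
eef_pos: [606.7, 37.0, 168.1]
tcp_rot: [-1.563, -0.002, -1.375]
contact_force: [0.5, 1.2, 0.4]
opening: 0.699
```

```bash
python3 -c "
from h import *
go(603.8,37,290,-78.8)"
```

```text
at [606.7  37.  168.1] [-89.6  -0.1 -78.8] t 42.1 F [0.5 1.2 0.4] op 0.699 q6 -0.14
  shift [ -0.03 -12.19  -0.2 ] turn [-0.43  0.02  0.11]
```

apply_moves(plan="0 -0.5 -0.2 -0.4 0 0 0.3;0 -1 0 0 0 0 0.3;0 -1.5 0 0 0 0 0.3;0 -2 0 0 0 0 0.3;0 -3 0 0 0 0 0.3;0 -4 0 0 0 0 0.3;4 0 -2 0 0 0 0.3;4 0 -2 0 0 0 0.3;4 0 -2 0 0 0 0.3;4 0 -2 0 0 0 0.3;4 0 -2 0 0 0 0.3;4 0 -2 0 0 0 0.3;4 0 -2 0 0 0 0.3;4 0 -2 0 0 0 0.3;0 0 0 0 0 0 0.3;0 0 0 0 0 0 0.3;0 0 0 0 0 0 0.3")

```text
clock: 43.8
eef_pos: [508.5, -320.5, 308.7]
tcp_rot: [-1.559, -0.009, -1.372]
contact_force: [0.4, -0.1, -0.5]
opening: 0.7
```

Run:
```python
from h import *
go(603.8,37,290,-78.8)
a=r.grab_frame("top");b=r.grab_frame("scene");cv2.imwrite("pics/top10.png",a);cv2.imwrite("pics/scene10.png",b)
t=cv2.imread("pics/top0.png");s=cv2.imread("pics/scene0.png")
# lid shift versus start by phase correlation of the lid patch
for n,p,q,bx in(("top",a,t,(228,152,294,220)),("scene",b,s,(218,184,292,250))):
    x0,y0,x1,y1=bx; f=lambda i:cv2.Sobel(cv2.cvtColor(i,6)[y0:y1,x0:x1].astype(np.float32),-1,1,0)**2+cv2.Sobel(cv2.cvtColor(i,6)[y0:y1,x0:x1].astype(np.float32),-1,0,1)**2
    print(n,"lid shift px",cv2.phaseCorrelate(np.sqrt(f(q)),np.sqrt(f(p)),cv2.createHanningWindow((x1-x0,y1-y0),5)))
B=cv2.resize(b[145:260,185:335],None,fx=5,fy=5,interpolation=2)
A=cv2.resize(a[205:275,140:210],None,fx=3,fy=3,interpolation=2)
p=((proj("top",[445.5-3.2,321-1,60])-[140,205]+.5)*3).astype(int); cv2.drawMarker(A,p.tolist(),(0,0,255),0,8,1)
B[:210,-210:]=A
B[-150:,-150:]=cv2.resize(a[150:225,222:297],None,fx=2,fy=2,interpolation=2)
cv2.imwrite("pics/c10.png",B)
```

```text
at [ 508.5 -320.5  308.7] [-89.3  -0.5 -78.6] t 43.8 F [ 0.4 -0.1 -0.5] op 0.7 q6 -0.77
  shift [-33.18   1.77  16.38] turn [-0.67  0.19  0.51]
top lid shift px ((0.007354862685950536, -0.1963073523742196), 0.8867227632874324)
scene lid shift px ((0.4319770414514039, 0.0785860554603488), 0.7734666425210458)
```

View pics/c10.png

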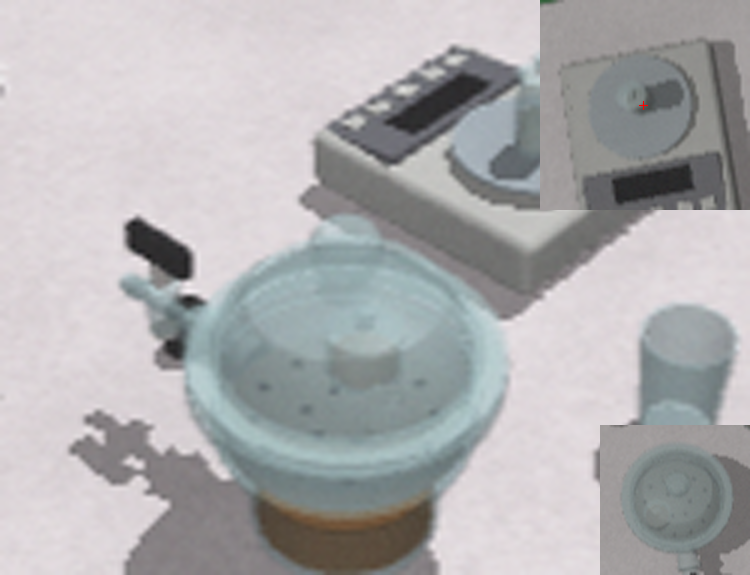

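Final crop: the lid sits squarely on the desiccator and the tap bar is in line with the tube at (158,250). The bottle stands upright on the pan: in the inset, its base marker is at (643,104) and the pan centre at about (641,107).

```bash
python3 -c "
from rig import r
print(r.sign_off(), r.sense()['clock'])"
```

```text
the job is handed in; nothing more can be done
the job is handed in; nothing more can be done
```

The job is done and handed in, finished at about 44 s of the 72 s allowed. I turned the tap to its end stop, then lifted the lid straight up and set it down in the middle of the mat. The tall bottle is upright on the balance pan, the lid is back on the desiccator, and the tap is still open.

**Last checks**
- **Lid:** it sits within 0.2 px (top view) and 0.4 px (scene view) of where it started, about 1 mm.
- **Tap:** the bar is in line with the tube.
- **Bottle:** it stands within a few mm of the pan centre, judging by the arm's position at release and the top view.
- **Clearance:** the gripper is open and well clear of everything.

**Disagreed or not confirmed**
- **Fingertip height:** the real fingertips are about 20 mm behind the reported TCP. The pictures showed this, and closing the fingers above the tap bar confirmed it, so I set the grip heights to match.
- **Camera offset:** the top camera reads about 3 mm short in x, which I corrected for.
- **Lid on the mat:** my image check of its position there failed because of a bad mask. I relied on the arm's position and the contact force instead. The wrist force peaked at about 47 N at that set-down, and the lid was up to 1 mm off the mat when I let go.
- **Other objects:** I did not check each of the other things in the scene separately. I felt no unexpected contact with any of them.

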